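# Clamp the countersink in the deburring spindle

### The job

Take the countersink (the cutter with the pointed cone head) out of the stand and lower its shank fully home into the spindle's collet before letting go of it. Then turn the hex collet nut clockwise, seen from above, up to its stop so that the collet grips. Leave the other two cutters in the stand.

Things in the scene. Friction and masses are not known exactly. Their poses are not given: they have to be found in the camera images.
- countersink: Steel countersink, 160 g: 16 mm shank 45 mm long (lowest 4 mm tapered to 10 mm), round collar 24 mm wide from 45 to 67 mm up, head a cone 24 mm wide at its base, point up at 83 mm. Origin: centre of the shank's lower end; z up along the axis. Starts loosely upright in a hole of the stand, collar underside 13 mm above the stand's top; its y axis starts along the row of holes.
- ball_cutter: Not wanted: steel cutter 89 mm long, same shank, collar, origin and axes, its head an 18 mm ball on a thin neck. The aluminium stand is 60 x 190 mm, 40 mm high, with three holes in one row, 60 mm apart along its long side; the three cutters stand in them in any order.
- disc_cutter: Not wanted: steel cutter 80 mm long, same shank, collar, origin and axes, its head a flat disc 32 mm wide and 8 mm thick. In the stand.
- nut_top (a point): Centre of the top face (77 mm above the table) of the dark hex collet nut on the spindle, a low fixed machine on a 110 mm square blue base. Nut 44 mm across flats, 22 mm high, 9 mm free below it. z up, x square to one flat; turns with the nut. Funnel mouth 34 mm wide, 21 mm at 9 mm depth, then a 20 mm bore; floor 42 mm below this point: when home, collar 3 mm and cone point 41 mm above the nut.
- nut (a joint): Turn of the collet nut in rad: 0 fully open, 1.2 the stop, growing clockwise seen from above. Starts at 0 to 0.2. The jaws meet the shank at about 0.9 and squeeze it from there to the stop; before that it stands loose and may lean a few degrees. 0.2 N m of friction; stays where it is left.
Mind the look-alikes: they are no part of the job. Leave any orange look-alike of the countersink alone. Leave any green look-alike of the part that bears nut_top alone.

How it is judged (in metres and radians):
On the way, in this order (a step that is already met when the one before it is completed fails the run):
1. the countersink's shank is lowered into the collet to within 12 mm of fully home while still held by the fingers, the nut still open (below 0.8 rad) (horizontal distance between countersink and nut_top below 0.01 m and angle between countersink's own z axis and vertical below 0.18 rad and z of countersink in the frame of nut_top below -0.03 m and contact force between the fingers and countersink above 0.5 N and value of joint nut below 0.8 rad), for 0.1 s.
2. the nut is turned to at least 1.0 rad with the shank in the collet (horizontal distance between countersink and nut_top below 0.01 m and angle between countersink's own z axis and vertical below 0.18 rad and z of countersink in the frame of nut_top below -0.03 m and value of joint nut above 1 rad), for 0.2 s.
At the end, for the whole second after the job is handed in: The countersink stands in the collet, at rest, released: its lower end within 10 mm of the nut's axis and at least 34 mm below the nut's top (42 is fully home), tilted less than 0.18 rad, and the nut is at 1.0 rad or more (horizontal distance between countersink and nut_top below 0.01 m and angle between countersink's own z axis and vertical below 0.18 rad and z of countersink in the frame of nut_top below -0.034 m and value of joint nut above 1 rad and linear speed of countersink below 0.02 m/s); the robot touches nothing.
It fails at once if the ball cutter is moved more than 30 mm from its place in the stand (distance of ball_cutter from where it was at the start of the episode above 0.03 m).
It fails at once if the disc cutter is moved more than 30 mm from its place in the stand (distance of disc_cutter from where it was at the start of the episode above 0.03 m).
It also fails if it takes over 56 s, if anything falls off the work surface, if the arm or the gripper's body presses on something with over 40 N, if the wrist force passes 120 N, or if a joint passes its speed limit or range.

### The arm

A 6-joint arm with a two-finger parallel gripper is mounted at the origin on the work surface. World frame = base frame: x ahead of the robot, y to its left, z up, the work surface at z = 0. Lengths are in mm, angles in rad, forces in N, time in s.
With the tool pointing down it reaches from about 350 to 875 mm from the base axis. Payload 4.2 kg.
Tool frame: the origin (TCP) lies at the very end of the fingers, on their centre line; the grasp point (between the pads) lies 19 mm behind it; z points along the fingers, y is the line along which they close (so a half turn about z gives the same grasp; the last joint's range is limited). The gripper opens to 85 mm and grips with 20 to 120 N. Pads are 22 mm wide; open, the fingers measure 114 mm over their backs; the gripper's body (76 mm by 85 mm) begins 54 mm behind the grasp point. The pads swing forward as they close: fully open they stand 13 mm farther back than shut.
Start: joints at [1.44, 0.385, 0.008, 0, -1.194, -0.259], TCP at [237.469, 578.107, 194.612] pointing down, gripper open.
Joint ranges: [-3.14, 3.14], [-1.21, 2.06], [-1.07, 1.41], [-3.16, 2.05], [-2.99, -0.16], [-3.1, 3.1]. Speed limits (rad/s): [2.79, 2.79, 3.14, 3.14, 3.14, 3.14].

### API

Orientations are given as [roll, pitch, yaw] about the fixed x, y, z axes, in that order (R = Rz(yaw) Ry(pitch) Rx(roll)).
In Python, from plant import robot, hand, kin, snapshot, get_calibration gives the robot as it stands. Calls block until the motion is done:
- robot.reach(position, orientation): joint-space move of the TCP to a pose.
- robot.move_l(position, orientation=None, rate=150, stop_force=None): straight line of the TCP; orientation=None keeps the orientation; rate is the mean speed in mm/s. With stop_force (N) it stops when the force on the tool has changed by that much, and returns True; else False.
- robot.move_j(angles): joint-space move.
- hand.move_gripper(opening): finger opening in mm; the grip force is fixed at half the most; returns when the fingers have stopped.
- robot.hold(seconds).
- kin.solve_ik(position, orientation): joint angles nearest the present ones, or None.
- robot.observe(): the state.
- snapshot(name): name is "scene" or "top"; returns (picture, depth): 480x640x3 uint8, red, green, blue; 480x640 float32, mm along the optical axis (not along the pixel's ray), 0 where there is no reading.
- get_calibration(name): a dict with "fov_y" (degrees; the focal length in pixels is half the picture's height over the tangent of half this angle, whatever the lens; pixels are square), "cx", "cy" (the principal point, pixels), "distortion" ([k1, k2, p1, p2, k3] as OpenCV has them; the pictures are not rectified), "R" (3x3) and "t" (3): a world point X has camera coordinates R X + t. Camera axes: x right, y down, z forward; pixel columns grow to the right and rows downward; lengths in mm; the calibration is good to about 2 mm. A picture is of the moment at which its call begins. get_calibration takes no time and is no camera call.
A pose or a line that the arm cannot do raises robot.IKError and nothing moves.
- robot.hand_in(): hands the job in; it is judged then, once.
The state is a dict: "t": time; "joint_positions": joint angles; "dq": joint speeds; "effort": joint torques, N m; "tool_pos": TCP position; "tool_rot": TCP orientation; "wrist_force": force on the tool from outside, world axes, zero at the start; "ft_torque": the same for the moment, N m; "grip_width": finger opening in mm; "gripper_force": force on a finger pad.
Only numpy, scipy, OpenCV 4.12 (cv2) and the standard library are available. Lean on these libraries where they do the work, as an engineer would, in place of code of your own. Each camera call takes 0.05 s, during which the arm holds its last target. There are 200 camera calls.

## Working session

There is one attempt and no reset: what is moved stays moved. The work goes in short steps, each a Python script; the robot and the scene stay as the last script left them, time stands still between calls to the robot, and variables do not carry over. Pictures are saved under pics/ and viewed, at most 10 in all, crops included, and the job is handed in when it is done.

```bash
ls; mkdir -p pics
python3 - <<'E'
from plant import robot, hand, kin, snapshot, get_calibration
import numpy as np, cv2
for n in("scene","top"):
    p,d=snapshot(n); cv2.imwrite(f"pics/{n}0.png",p[:,:,::-1]); np.save(f"pics/{n}0.npy",d)
    c=get_calibration(n); print(n,c)
print(robot.observe())
E
```

```text
pics
scene {'fov_y': 56.68220493187795, 'cx': 315.2984990824365, 'cy': 236.64181530742312, 'distortion': array([0.03043194, 0.        , 0.        , 0.        , 0.        ]), 'R': array([[-0.82231096,  0.56884731, -0.01474537],
       [ 0.45548136,  0.6424575 , -0.61626706],
       [-0.34108859, -0.5134794 , -0.78739919]]), 't': array([ 457.1012976 , -227.33018792,  909.74770113])}
top {'fov_y': 44.776250884421806, 'cx': 306.96380649079646, 'cy': 246.61144741345288, 'distortion': array([-0.03842601,  0.        ,  0.        ,  0.        ,  0.        ]), 'R': array([[-1.24227506e-02, -9.99922623e-01, -6.50174026e-04],
       [-9.98786494e-01,  1.24396207e-02, -4.76528662e-02],
       [ 4.76572669e-02,  5.74053628e-05, -9.98863745e-01]]), 't': array([  25.81012525,  554.03767606, 1011.6149075 ])}
{'t': 0.1, 'joint_positions': array([ 1.43956848e+00,  3.85472806e-01,  6.78413057e-03, -4.08992031e-04,
       -1.19402164e+00, -2.58588882e-01]), 'dq': array([ 0.00012642, -0.0023431 ,  0.00288159,  0.00136526, -0.00026464,
       -0.00142062]), 'effort': array([ 4.00524714e-04, -3.93319809e+01,  1.88928187e+01,  4.19789180e+00,
       -2.61488509e-03,  4.88320424e-06]), 'tool_pos': array([237.28876489, 577.56859788, 193.6475193 ]), 'tool_rot': array([ 3.13964510e+00, -1.22065676e-04, -3.89967455e-01]), 'wrist_force': array([-0.3089373 , -0.27806388,  0.43130536]), 'ft_torque': array([-0.00377696, -0.03097953, -0.01875136]), 'gripper_force': 0.0, 'grip_width': 85.12061453481394}
```

View pics/top0.png

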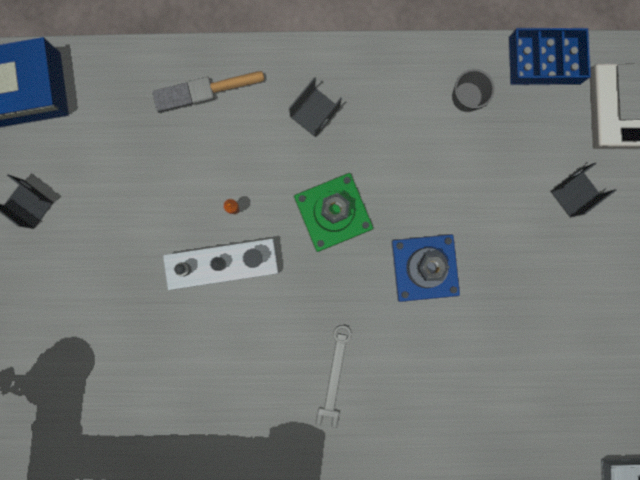

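View pics/scene0.png

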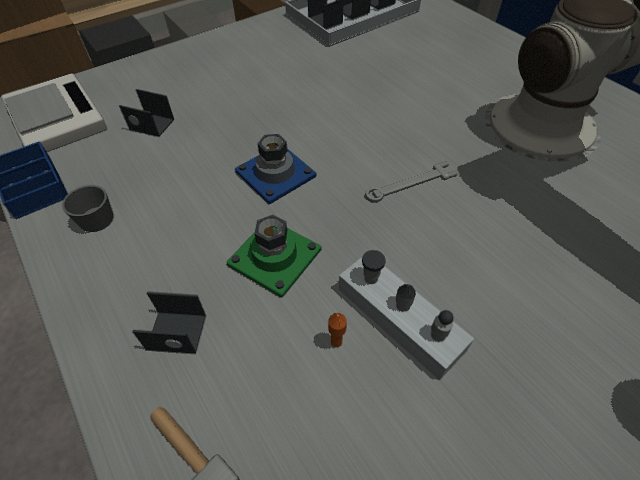

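The top view shows the stand with three cutters at about (183,268), (218,264) and (254,257). The blue spindle's nut is at (432,265) and the green look-alike is at (338,208). The orange look-alike stands off the stand at (232,206). I'll enlarge the stand and the nut to identify the cutters and edges.

Run:
```python
import cv2, numpy as np
t=cv2.imread("pics/top0.png"); s=cv2.imread("pics/scene0.png")
z=lambda i,x,y,w,h:cv2.resize(i[y:y+h,x:x+w],(400,300),interpolation=cv2.INTER_CUBIC)
o=np.vstack([np.hstack([z(t,155,215,140,105),z(s,335,235,140,105)]),np.hstack([z(t,392,235,80,60),z(s,232,125,80,60)])])
cv2.imwrite("pics/crop1.png",cv2.convertScaleAbs(o,alpha=1.6))
```

```text
(no output)
```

View pics/crop1.png

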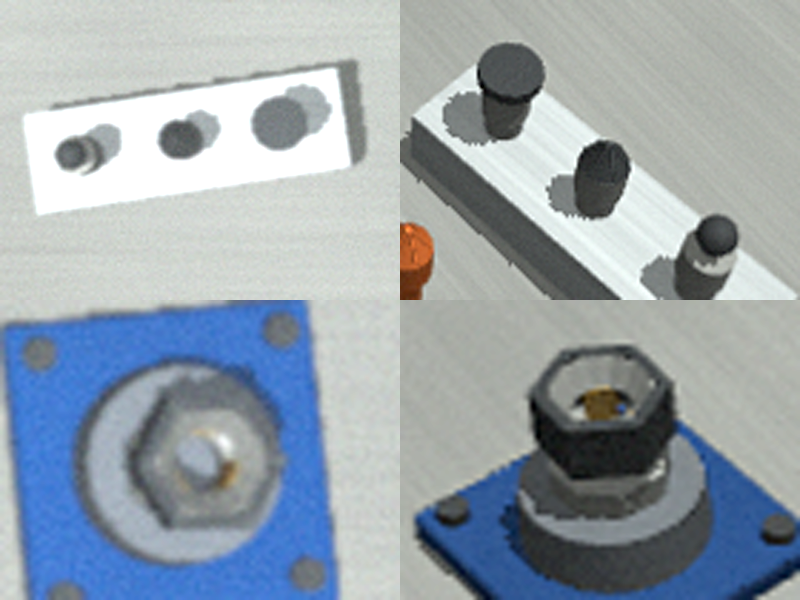

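The crop shows that the middle cutter is the countersink: a cone in the scene view, tip about (407,284), and (218,264) in the top view. The ball is at the left and the disc at the right. The nut's hex rim is clear in both views. Next I'll turn these into world positions with the depth and by casting rays.

```bash
cat > h.py <<'E'
import numpy as np, cv2
from plant import robot, hand, kin, snapshot, get_calibration
def cam(n):
    c=get_calibration(n); f=240/np.tan(np.radians(c["fov_y"]/2))
    return np.array([[f,0,c["cx"]],[0,f,c["cy"]],[0,0,1]]),np.array(c["distortion"]),np.array(c["R"]),np.array(c["t"])
def rays(n,px):
    K,D,R,t=cam(n); u=cv2.undistortPoints(np.float64(px).reshape(-1,1,2),K,D)[:,0]
    return np.c_[u,np.ones(len(u))]@R, -R.T@t          # directions with unit camera depth, camera centre
def on_plane(n,px,z):
    d,C=rays(n,px); return (C+d*((z-C[2])/d[:,2])[:,None])[:,:2]
def cloud(n,depth):
    v,u=np.mgrid[:480,:640]; d,C=rays(n,np.c_[u.ravel(),v.ravel()])
    P=C+d*depth.ravel()[:,None]; P[depth.ravel()==0]=np.nan; return P.reshape(480,640,3)
E
python3 - <<'E'
from h import *
for n in("top","scene"):
    img=cv2.imread(f"pics/{n}0.png"); hsv=cv2.cvtColor(img,cv2.COLOR_BGR2HSV); P=cloud(n,np.load(f"pics/{n}0.npy"))
    # blue base, limited to the spindle
    box=(slice(225,310),slice(385,470)) if n=="top" else (slice(120,205),slice(225,325))
    sub=hsv[box]; m=((sub[...,0]>100)&(sub[...,0]<125)&(sub[...,1]>120)).astype(np.uint8)
    Q=P[box]; zb=np.nanmedian(Q[m>0][:,2]); off=np.array([box[1].start,box[0].start])
    hull=cv2.convexHull(np.argwhere(m)[:,::-1].astype(np.float32))[:,0]+off
    r=cv2.minAreaRect(on_plane(n,hull,zb).astype(np.float32)); print(n,"base z",zb,r)
    q=Q[(Q[...,2]>71)&(Q[...,2]<84)]; print(" nut top pts",len(q),"z med",np.median(q[:,2]))
    h=q[:,:2].astype(np.float32); print("  circ",cv2.minEnclosingCircle(h))
    w=[(sum(np.ptp(h@[np.cos(a+k*np.pi/3),np.sin(a+k*np.pi/3)]) for k in range(3))/3,np.degrees(a)) for a in np.radians(np.arange(0,60,1))]
    print("  flats width,deg",sorted(w)[:4],"max",max(w))
    a=np.radians(min(w)[1]); A=[];B=[]
    for k in range(3):
        e=np.array([np.cos(a+k*np.pi/3),np.sin(a+k*np.pi/3)]); A.append(e); s=h@e; B.append((s.max()+s.min())/2)
    print("  centre",np.linalg.lstsq(np.array(A),np.array(B),rcond=None)[0])
    # stand and cutters
    box=(slice(225,300),slice(155,290)) if n=="top" else (slice(235,380),slice(335,480))
    Q=P[box]; off=np.array([box[1].start,box[0].start])
    m=((Q[...,2]>30)).astype(np.uint8); st=Q[(Q[...,2]>33)&(Q[...,2]<46)][:,:2].astype(np.float32)
    if n=="top":
        g=(cv2.cvtColor(img,cv2.COLOR_BGR2GRAY)[box]>150).astype(np.uint8)
        hull=cv2.convexHull(np.argwhere(g)[:,::-1].astype(np.float32))[:,0]+off; print(" stand rect(img)",cv2.minAreaRect(on_plane(n,hull,40).astype(np.float32)))
    print(" stand rect(cloud)",cv2.minAreaRect(st))
    for zc in((55,110),):
        k,lab,stt,c=cv2.connectedComponentsWithStats(((Q[...,2]>zc[0])&(Q[...,2]<zc[1])).astype(np.uint8))
        for i in range(1,k):
            if stt[i,4]<15: continue
            q=Q[lab==i]; print("  blob",stt[i,4],c[i]+off,"ctr",cv2.minEnclosingCircle(q[:,:2].astype(np.float32)),"med",np.median(q,0),"zmax",q[:,2].max())
E
```

```text
top base z 12.208556335806861 ((515.1429443359375, -189.31863403320312), (107.73176574707031, 107.79580688476562), 4.870447158813477)
 nut top pts 450 z med 76.49783741734484
  circ ((515.0286865234375, -189.48236083984375), 25.32512855529785)
  flats width,deg [(np.float64(44.350740817065535), np.float64(0.0)), (np.float64(44.44905585681294), np.float64(1.0)), (np.float64(44.493619768708704), np.float64(59.00000000000001)), (np.float64(44.705192301455575), np.float64(2.0))] max (np.float64(49.82931592186018), np.float64(32.0))
  centre [ 515.07981513 -189.32713986]
 stand rect(img) ((524.8417358398438, 168.94143676757812), (60.715728759765625, 190.4644012451172), 7.654835224151611)
 stand rect(cloud) ((525.2350463867188, 168.57913208007812), (60.13397216796875, 189.4006805419922), 8.05219554901123)
  blob 299 [251.55852843 257.71571906] ctr ((534.0065307617188, 109.69898223876953), 15.916157722473145) med [533.4423054  108.92335972  88.47326837] zmax 93.65835996522026
  blob 180 [218.13888889 263.42222222] ctr ((525.4598388671875, 167.38055419921875), 11.926593780517578) med [525.81
[... 894 characters left out ...]
18620586395264)
  blob 533 [372.85928705 263.3564728 ] ctr ((532.7000732421875, 107.59417724609375), 16.524057388305664) med [536.2839015  111.0013843   87.40618194] zmax 90.58314883605561
  blob 364 [405.24450549 295.03296703] ctr ((525.0169677734375, 167.1385955810547), 12.081326484680176) med [529.87568607 170.40844365  77.02136814] zmax 91.78402301139704
  blob 471 [442.18471338 323.97027601] ctr ((517.5185546875, 226.50526428222656), 11.99260425567627) med [521.91001756 228.5196885   75.25780864] zmax 98.5851493938539
  blob 215 [339.82790698 322.82325581] ctr ((620.3862915039062, 147.8668975830078), 11.506891250610352) med [621.91921055 151.91858302  71.56585739] zmax 85.16987754851772
```

Measured positions:
- **Countersink:** (525.3, 167.3), with the row direction turned 7.7°.
- **Nut:** centre about (514.5, -190), flats at 0° (mod 60°). The base is at 4.9°, so the nut starts near 0.085 rad.

I'll grasp across the row now.

```bash
cat >> h.py <<'E'
def down(deg): return [np.pi,0,np.radians(deg)]
def st(tag):
    o=robot.observe(); print(tag,"t%.1f"%o["t"],"pos",o["tool_pos"].round(1),"rpy",np.degrees(o["tool_rot"]).round(1),"F",o["wrist_force"].round(1),"M",o["ft_torque"].round(2),"w %.1f gf %.1f"%(o["grip_width"],o["gripper_force"])); return o
E
python3 - <<'E'
from h import *
Y=-82.3
robot.reach([525.3,167.3,190],down(Y)); st("above")
print(robot.move_l([525.3,167.3,55],rate=120,stop_force=8)); st("low")
hand.move_gripper(15); st("grip")
robot.move_l([525.3,167.3,190],rate=120); st("up")
p,d=snapshot("scene"); cv2.imwrite("pics/s1.png",cv2.convertScaleAbs(p[100:400,200:600,::-1],alpha=1.5))
E
```

```text
above t1.9 pos [525.2 168.1 190. ] rpy [-180.     0.   -82.2] F [-0.5  0.  -0.1] M [-0.02  0.   -0.03] w 85.3 gf 0.0
False
low t3.2 pos [525.9 167.7  55.7] rpy [-179.9    0.   -82.3] F [ 0.6 -0.9 -0.2] M [0.   0.02 0.06] w 85.5 gf 0.0
grip t3.9 pos [525.3 167.3  55. ] rpy [180.   -0.  -82.3] F [-0.4  0.5 -0.1] M [-0.03 -0.01 -0.03] w 14.8 gf 0.0
up t5.1 pos [524.7 167.1 189.1] rpy [179.9  -0.  -82.3] F [-0.7  0.4 -0.1] M [-0.02  0.02  0.05] w 15.1 gf 0.0
```

View pics/s1.png

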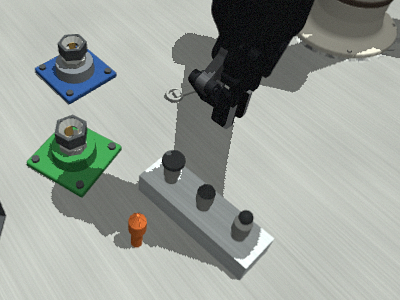

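The grip missed: the fingers closed to 15 mm and all three cutters are still in the stand. The fingertip shows at about (425,222) in the full picture. I'll check that against the projected TCP before trying again.

Run:
```python
from h import *
o=st("now"); 
for n in("scene","top"):
    K,D,R,t=cam(n)
    p,d=snapshot(n); cl=cloud(n,d)
    X=np.array([o["tool_pos"],o["tool_pos"]+[0,0,19],[525.3,167.3,91]])
    px=cv2.projectPoints(X,cv2.Rodrigues(R)[0],t,K,D)[0][:,0]; print(n,px.round(1))
    a=p[:,:,::-1].copy()
    for q in px: cv2.circle(a,tuple(int(v) for v in q.round()),2,(0,0,255),-1)
    x,y=(int(v) for v in px[0]); x0=max(0,x-80);y0=max(0,y-80)
    c=cv2.resize(cv2.convertScaleAbs(a[y0:y0+150,x0:x0+200],alpha=1.8),(800,600),interpolation=cv2.INTER_CUBIC)
    if n=="scene": cv2.imwrite("pics/s2.png",c)
    m=(np.hypot(cl[...,0]-o["tool_pos"][0],cl[...,1]-o["tool_pos"][1])<60)&(cl[...,2]>140)
    z=cl[m]; print("lowest z of gripper pts",np.sort(z[:,2])[[0,10,30]].round(1), z[z[:,2]<z[:,2].min()+12].mean(0).round(1))
    q=cl[(np.hypot(cl[...,0]-525,cl[...,1]-167)<25)&(cl[...,2]>60)&(cl[...,2]<110)]; print("cutter",len(q),cv2.minEnclosingCircle(q[:,:2].astype(np.float32)) if len(q) else "",q[:,2].max() if len(q) else "")
```

```text
now t5.2 pos [524.8 167.1 189. ] rpy [179.9  -0.  -82.3] F [-0.5  0.8  0.4] M [ 0.02 -0.01 -0.02] w 15.3 gf 0.0
scene [[421.1 238.9]
 [424.2 228.1]
 [407.8 285.9]]
lowest z of gripper pts [225.1 227.3 230.1] [528.  174.1 232.4]
cutter 331 ((525.0013427734375, 166.7201690673828), 12.070234298706055) 92.1951168642675
top [[205.5 262.4]
 [203.1 262.1]
 [215.8 263.3]]
lowest z of gripper pts [270.8 278.1 281.7] [508.7 154.9 279.3]
cutter 169 ((525.5675048828125, 167.1051025390625), 11.7692232131958) 92.27001085974018
```

View pics/s2.png

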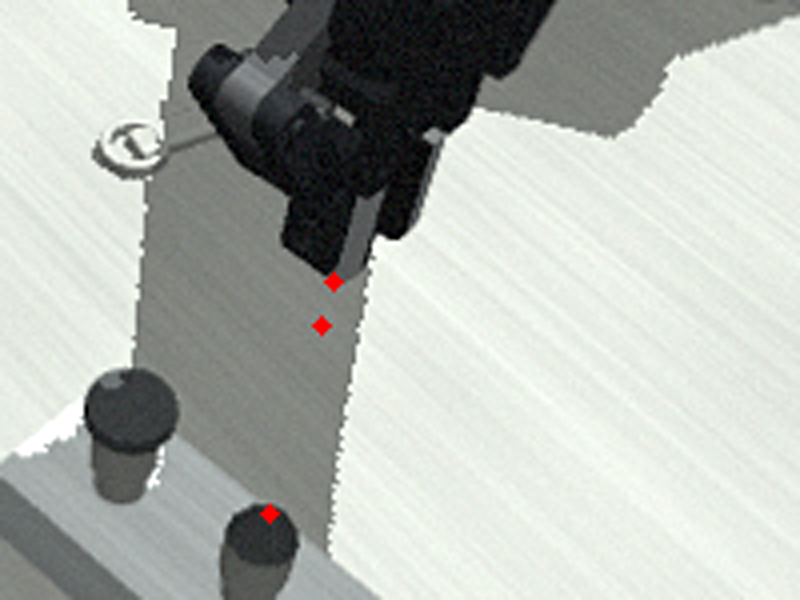

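The fingertips sit well above and a little beside the reported TCP, roughly 30–35 mm high. I'll measure that offset at several wrist angles in free space, with the fingers shut.

Run:
```python
from h import *
hand.move_gripper(0); ims=[]
K,D,R,t=cam("scene")
for Y in(-160,-90,-20):
    robot.reach([560,60,220],down(Y)); robot.hold(0.3); o=st("Y%d"%Y); print(" q",o["joint_positions"].round(3))
    p,d=snapshot("scene"); cl=cloud("scene",d); T=o["tool_pos"]
    m=(np.hypot(cl[...,0]-T[0],cl[...,1]-T[1])<45)&(cl[...,2]>170)
    q=cl[m]; zm=np.sort(q[:,2])[3]
    for a in(0,6,12,18): 
        s=q[(q[:,2]>=zm+a)&(q[:,2]<zm+a+6)]; print("  z%.0f"%(zm+a),len(s),"x",s[:,0].min().round(1),s[:,0].max().round(1),"y",s[:,1].min().round(1),s[:,1].max().round(1))
    px=cv2.projectPoints(np.array([T,T+[0,0,20],T+[0,0,40]]),cv2.Rodrigues(R)[0],t,K,D)[0][:,0]
    a=p[:,:,::-1].copy(); x,y=(int(v) for v in px[1]); c=cv2.resize(cv2.convertScaleAbs(a[y-60:y+40,x-33:x+33],alpha=2.5),(264,400),interpolation=cv2.INTER_CUBIC)
    for u in px: cv2.circle(c,(int((u[0]-x+33.5)*4),int((u[1]-y+60.5)*4)),3,(0,0,255),-1)
    print("  px",px.round(1).tolist(),"crop origin",x-33,y-60); ims.append(c)
cv2.imwrite("pics/s3.png",np.hstack(ims))
```

```text
Y-160 t7.0 pos [559.9  60.3 219.9] rpy [ 180.   -0. -160.] F [-0.1 -0.1  1.1] M [ 0.   -0.04 -0.01] w -0.2 gf 0.0
 q [ 0.395  0.262 -0.106 -0.    -1.203 -1.616]
  z258 49 x 559.0 571.5 y 52.2 73.1
  z264 112 x 547.3 571.7 y 49.2 74.9
  z270 125 x 548.3 572.7 y 48.9 76.1
  z276 131 x 549.3 571.7 y 49.1 76.1
  px [[339.3, 176.9], [339.8, 164.0], [340.3, 150.2]] crop origin 306 103
Y-90 t8.4 pos [560.  60. 220.] rpy [180.  -0. -90.] F [ 0.5  0.  -0.7] M [ 0.02  0.02 -0.03] w 0.1 gf 0.0
 q [ 0.394  0.262 -0.106  0.    -1.203 -0.395]
  z258 43 x 548.6 566.5 y 62.7 71.4
  z264 112 x 546.3 573.4 y 52.5 71.8
  z270 112 x 545.5 573.6 y 53.2 72.4
  z276 135 x 545.6 573.9 y 52.7 72.1
  px [[339.1, 176.7], [339.6, 163.8], [340.1, 150.0]] crop origin 306 103
Y-20 t9.9 pos [560.  60. 220.] rpy [180.   0. -20.] F [-0.7  0.4 -0.4] M [-0.01  0.    0.03] w -0.0 gf 0.0
 q [ 0.394  0.262 -0.106  0.    -1.203  0.827]
  z257 37 x 551.4 571.4 y 53.0 70.9
  z263 86 x 550.6 572.0 y 52.0 74.2
  z269 99 x 551.0 572.0 y 52.1 75.3
  z275 101 x 552.0 572.3 y 52.0 75.5
  px [[339.1, 176.7], [339.6, 163.8], [340.1, 150.0]] crop origin 306 103
```

View pics/s3.png

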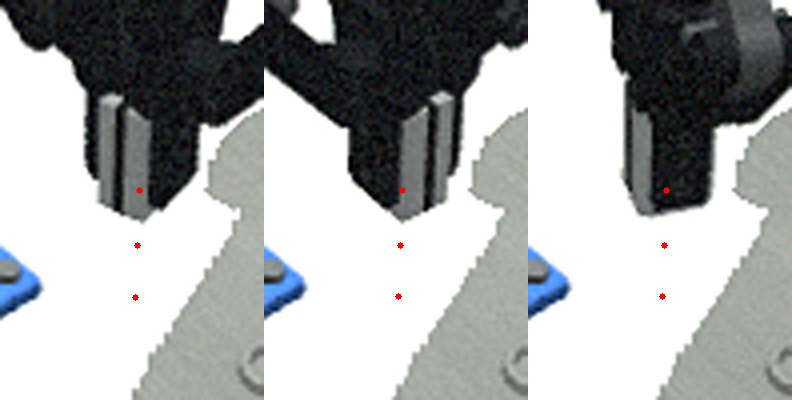

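With the fingers shut, the tips are about 38 mm above the reported TCP at every yaw, and roughly centred sideways. I'll pin down the height offset with a gentle touch on a bare part of the table.

Run:
```python
from h import *
robot.reach([440,60,20],down(-82.3)); st("a")
print(robot.move_l([440,60,-48],rate=35,stop_force=4)); st("touch")
robot.move_l([440,60,60],rate=150); st("b")
```

```text
a t11.1 pos [441.3  60.6  20.6] rpy [-179.9    0.   -82.2] F [0.  0.  1.2] M [0.   0.   0.02] w -0.4 gf 0.0
True
touch t12.5 pos [439.9  59.9 -36.6] rpy [179.9  -0.  -82.3] F [-1.6  0.1  6.8] M [0.01 0.32 0.01] w -0.2 gf 3.4
b t13.3 pos [439.3  59.7  59.2] rpy [ 1.798e+02 -1.000e-01 -8.230e+01] F [-0.6 -0.3  0.4] M [-0.07 -0.05  0.04] w -0.1 gf 0.0
```

By touch, the true tip is 36.6 mm above the reported TCP. I'll correct for that and grasp again.

Run:
```python
from h import *
Y=-82.3
hand.move_gripper(85)
robot.reach([525.3,166.8,150],down(Y))
print(robot.move_l([525.3,166.8,17.5],rate=130,stop_force=8)); st("low")
hand.move_gripper(10); st("grip")
robot.move_l([525.3,166.8,165],rate=130)
robot.reach([514.5,-190,165],down(Y)); robot.hold(.2); o=st("over nut")
p,d=snapshot("scene"); cl=cloud("scene",d)
m=(np.hypot(cl[...,0]-514,cl[...,1]+190)<60)&(cl[...,2]>120)
q=cl[m]
for z in range(140,215,6):
    s=q[(q[:,2]>=z)&(q[:,2]<z+6)]
    if len(s)>2: print(z,len(s),"x",s[:,0].min().round(1),s[:,0].max().round(1),"y",s[:,1].min().round(1),s[:,1].max().round(1))
K,D,R,t=cam("scene"); u=cv2.projectPoints(np.array([[514.5,-190,165.]]),cv2.Rodrigues(R)[0],t,K,D)[0][0,0]; x,y=int(u[0]),int(u[1]); print(x,y)
y0=max(0,y-60); cv2.imwrite("pics/s4.png",cv2.resize(cv2.convertScaleAbs(p[y0:y0+120,x-80:x+80,::-1],alpha=2),(800,600),interpolation=cv2.INTER_CUBIC)); print("crop",x-80,y0)
```

```text
False
low t15.9 pos [525.8 167.   18.2] rpy [-179.9    0.   -82.3] F [ 0.9 -0.2  0.2] M [0.01 0.03 0.03] w 84.9 gf 0.0
grip t16.5 pos [525.6 166.9  17.9] rpy [-180.     0.   -82.3] F [-0.5 -0.8  3.5] M [-0.08  0.18  0.01] w 22.1 gf 58.6
over nut t19.4 pos [ 514.9 -189.   165. ] rpy [-180.    -0.   -82.2] F [-0.  -0.1 -2.1] M [0.01 0.02 0.03] w 21.5 gf 58.8
152 7 x 511.8 518.8 y -186.8 -182.4
158 29 x 509.4 522.0 y -191.2 -179.7
164 32 x 508.0 522.0 y -189.1 -179.7
170 34 x 507.2 521.8 y -191.6 -180.0
176 35 x 509.3 522.5 y -189.1 -179.9
182 39 x 507.2 522.1 y -191.7 -179.1
188 36 x 509.4 522.3 y -190.3 -179.3
194 16 x 510.2 521.5 y -185.7 -177.9
200 64 x 494.7 532.6 y -191.5 -175.0
206 96 x 490.6 538.5 y -191.2 -173.6
212 122 x 489.2 540.2 y -193.7 -175.3
266 98
crop 186 38
```

View pics/s4.png

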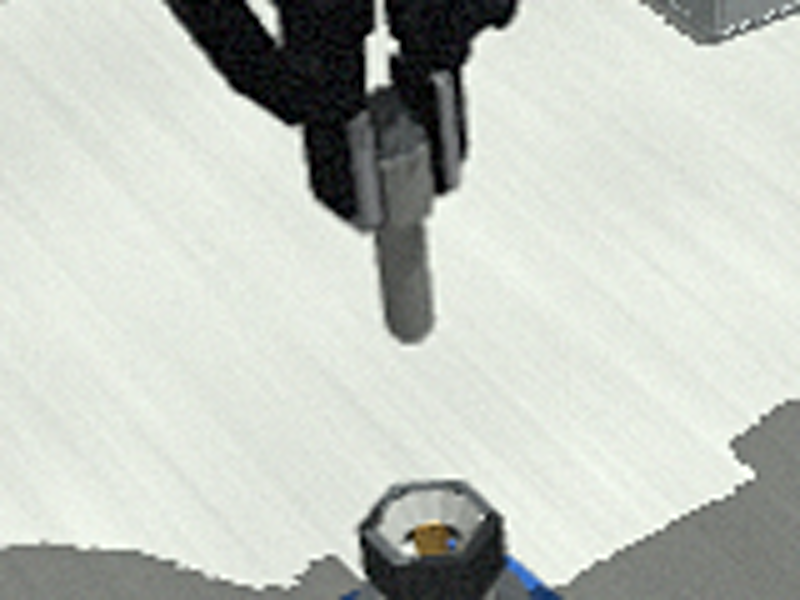

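The countersink is held upright. Its shank bottom is at about (410,340) in the crop, directly above the spindle. Its axis is about 2 mm to the +y side of the nut, so I'll shift and lower it with a force guard.

Run:
```python
from h import *
robot.move_l([514.4,-192.2,97],rate=130); st("a")
r=robot.move_l([514.4,-192.2,46],rate=35,stop_force=10); o=st("ins %s"%r)
robot.hold(.3); o=st("held")
```

```text
a t20.1 pos [ 515.2 -192.3   97.7] rpy [-179.9   -0.   -82.3] F [ 0.3  0.2 -0.9] M [-0.05 -0.03 -0.05] w 21.8 gf 58.8
ins False t21.7 pos [ 514.6 -192.2   46.3] rpy [-180.    -0.   -82.3] F [-0.2 -0.2 -2.2] M [0.02 0.01 0.04] w 22.0 gf 58.8
held t22.0 pos [ 514.4 -192.2   46.1] rpy [-180.    -0.   -82.3] F [ 0.   0.4 -2.1] M [-0.02  0.01  0.01] w 21.8 gf 58.8
```

It went in without touching the sides. I'll settle it to the floor, release, lift clear and check how it stands.

Run:
```python
from h import *
print(robot.move_l([514.4,-192.2,43.5],rate=20,stop_force=5)); st("floor")
hand.move_gripper(85); st("open")
robot.move_l([514.4,-192.2,130],rate=150); st("up")
p,d=snapshot("scene"); cl=cloud("scene",d)
q=cl[(np.hypot(cl[...,0]-514,cl[...,1]+190)<35)&(cl[...,2]>81)&(cl[...,2]<125)]
for z in range(81,124,6):
    s=q[(q[:,2]>=z)&(q[:,2]<z+6)]
    if len(s)>2: print(z,len(s),"x",s[:,0].min().round(1),s[:,0].max().round(1),"y",s[:,1].min().round(1),s[:,1].max().round(1))
cv2.imwrite("pics/s5.png",cv2.resize(cv2.convertScaleAbs(p[60:210,190:390,::-1],alpha=1.8),(800,600),interpolation=cv2.INTER_CUBIC))
```

```text
True
floor t22.2 pos [ 515.  -192.6   44.9] rpy [-1.80e+02 -1.00e-01 -8.22e+01] F [-0.7  0.6  3.8] M [0.29 0.23 0.04] w 21.9 gf 59.2
open t22.8 pos [ 514.  -192.4   43.7] rpy [179.9  -0.  -82.3] F [ 0.9 -0.7 -0.6] M [-0.    0.04  0.01] w 84.9 gf 0.0
up t23.6 pos [ 513.6 -192.   129.2] rpy [179.8   0.  -82.3] F [ 0.4 -0.4 -0.3] M [-0.03  0.01 -0.01] w 84.9 gf 0.0
81 35 x 504.3 525.8 y -193.9 -180.0
87 33 x 507.3 525.4 y -197.1 -179.7
93 43 x 506.7 525.8 y -194.8 -179.5
99 55 x 502.3 525.3 y -199.5 -179.9
105 55 x 505.9 524.6 y -199.8 -181.6
111 31 x 508.1 521.6 y -197.3 -184.1
117 5 x 512.3 515.8 y -194.2 -189.5
```

View pics/s5.png

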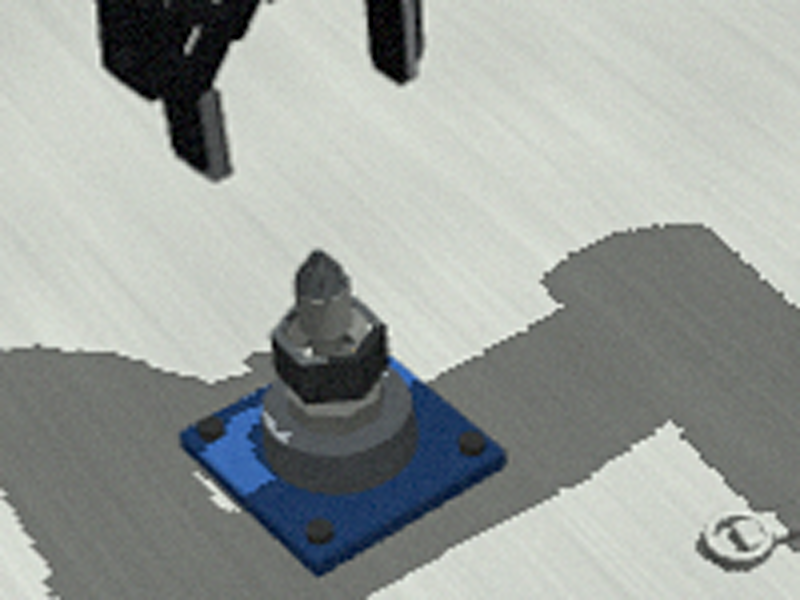

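The countersink stands home and upright: tip at crop (318,255), about z = 118 and centred on the nut. Now I'll grip the nut across the 0° flats and turn it clockwise in steps, watching the torque.

Run:
```python
from h import *
c=[514.4,-191.6]
robot.reach(c+[130],down(-90))
print(robot.move_l(c+[21],rate=110,stop_force=6)); st("low")
hand.move_gripper(30); o=st("grip")
if 36<o["grip_width"]<50 and o["gripper_force"]>20:
    for a in range(6,72,6):
        robot.reach(c+[21],down(-90-a)); o=st(a)
        if abs(o["ft_torque"][2])>1.0: break
```

```text
False
low t25.0 pos [ 515.  -191.7   21.7] rpy [-179.9   -0.   -90. ] F [-0.1 -0.1  0.6] M [ 0.03 -0.03  0.  ] w 84.9 gf 0.0
grip t25.5 pos [ 514.4 -191.6   21.8] rpy [-180.   -0.  -90.] F [-1.3  1.3  4.7] M [0.26 0.57 0.04] w 42.4 gf 61.6
6 t25.7 pos [ 514.3 -191.6   21.8] rpy [-180.   -0.  -96.] F [-2.7 -0.5  6.6] M [ 0.29  0.64 -0.19] w 42.6 gf 61.7
12 t26.0 pos [ 514.3 -191.6   21.8] rpy [-180.   -0. -102.] F [-1.6  0.5  5.3] M [ 0.31  0.62 -0.2 ] w 42.8 gf 61.7
18 t26.2 pos [ 514.4 -191.6   21.9] rpy [-180.   -0. -108.] F [-1.7  0.9  4.8] M [ 0.33  0.62 -0.17] w 42.5 gf 61.8
24 t26.5 pos [ 514.3 -191.6   21.8] rpy [-180.    0. -114.] F [-1.3  0.1  5.2] M [ 0.32  0.53 -0.17] w 42.7 gf 61.8
30 t26.7 pos [ 514.3 -191.6   21.8] rpy [-180.    0. -120.] F [-0.9  0.7  5.5] M [ 0.3   0.61 -0.19] w 42.9 gf 61.8
36 t27.0 pos [ 514.3 -191.6   21.8] rpy [-180.    0. -126.] F [-2.2  0.7  5.8] M [ 0.31  0.65 -0.19] w 42.6 gf 61.8
42 t27.2 pos [ 514.3 -191.6   21.8] rpy [-180.    0. -132.] F [-2.4  0.7  6.2] M [ 0.37  0.62 -0.18] w 43.3 gf 61.8
48 t27.5 pos [ 514.3 -191.6   21.8] rpy [-180.   -0. -138.] F [-1.2  0.9  5.1] M [ 0.37  0.64 -0.23] w 42.7 gf 61.8
54 t27.7 pos [ 514.3 -191.6   21.8] rpy [-180.    0. -144.] F [-2.5  1.8  6.1] M [ 0.38  0.6  -0.18] w 42.7 gf 61.8
60 t28.0 pos [ 514.3 -191.6   21.8] rpy [-180.   -0. -150.] F [-2.3  1.   5.7] M [ 0.39  0.63 -0.13] w 42.7 gf 61.8
66 t28.2 pos [ 513.7 -191.8   21.9] rpy [ 1.80e+02 -1.00e-01 -1.56e+02] F [-2.6 -0.6  7.2] M [-0.05  1.02  0.05] w 42.5 gf 67.6
```

The turn went cleanly, with about 0.2 N m of friction, until the load changed at 66°, which looks like the stop. I'll release, lift and measure the nut's angle and the countersink.

Run:
```python
from h import *
c=[514.4,-191.6]
hand.move_gripper(85); robot.move_l(c+[150],rate=150); robot.reach([480,60,170],down(-120)); robot.hold(.3); st("away")
for n in("top","scene"):
    p,d=snapshot(n); P=cloud(n,d); q=P[np.hypot(P[...,0]-514.5,P[...,1]+190)<36]
    h=q[(q[:,2]>70)&(q[:,2]<80)][:,:2].astype(np.float32)
    w=[(sum(np.ptp(h@[np.cos(a+k*np.pi/3),np.sin(a+k*np.pi/3)]) for k in range(3))/3,np.degrees(a)) for a in np.radians(np.arange(0,60,1))]
    print(n,len(h),[(x.round(2),y.round()) for x,y in sorted(w)[:5]])
    for z in(84,92,100,108,116):
        s=q[(q[:,2]>=z)&(q[:,2]<z+8)]
        if len(s)>2: print(z,len(s),s.min(0).round(1),s.max(0).round(1))
    if n=="top": a=p[210:300,155:475]
    else: b=p[60:240,190:430]
cv2.imwrite("pics/s6.png",cv2.convertScaleAbs(np.vstack([cv2.resize(a,(640,180)),cv2.resize(b,(640,400))])[:,:,::-1],alpha=1.7))
```

```text
away t31.0 pos [480.2  59.2 169.8] rpy [ 180.    -0.  -120.1] F [ 0.3 -0.4 -0.1] M [0.01 0.04 0.02] w 85.0 gf 0.0
top 413 [(np.float64(44.47), np.float64(57.0)), (np.float64(44.51), np.float64(58.0)), (np.float64(44.55), np.float64(56.0)), (np.float64(44.55), np.float64(59.0)), (np.float64(44.7), np.float64(55.0))]
84 12 [ 505.2 -186.6   84.1] [ 526.3 -177.3   91.9]
92 17 [ 503.5 -190.5   92. ] [ 526.1 -177.1   99.8]
100 83 [ 503.4 -200.3  100.3] [ 525.9 -178.1  107.9]
108 69 [ 506.6 -197.8  108.2] [ 522.6 -180.1  115.9]
116 15 [ 511.3 -191.1  116.2] [ 517.7 -184.5  119.9]
scene 292 [(np.float64(45.09), np.float64(54.0)), (np.float64(45.1), np.float64(53.0)), (np.float64(45.13), np.float64(55.0)), (np.float64(45.2), np.float64(56.0)), (np.float64(45.27), np.float64(52.0))]
84 56 [ 503.6 -194.3   84.1] [ 526.4 -178.2   91.8]
92 48 [ 502.  -193.4   92.8] [ 525.8 -178.4   99.8]
100 81 [ 503.7 -198.4  100. ] [ 526.1 -178.   107.9]
108 48 [ 507.9 -196.6  108.1] [ 521.8 -180.9  114.9]
116 9 [ 511.1 -191.4  116.2] [ 516.5 -186.8  119. ]
```

View pics/s6.png

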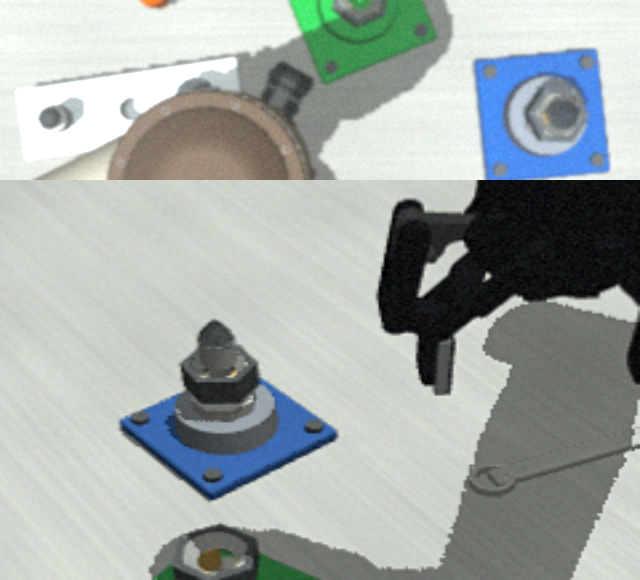

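The nut's flats now sit at about 56°, which matches the 1.2 rad stop. The countersink is upright and home with its tip at about z = 118, and the gripper is clear of everything. Handing in.

```bash
python3 -c "
from h import *
print(robot.hand_in())"
```

```text
the job is handed in; nothing more can be done
None
```

The countersink is home and upright in the collet, the nut is turned clockwise to its stop (about 1.2 rad by camera), the ball and disc cutters were left in the stand, and the job is handed in, with no verdict shown.

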